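# Seat and lock the taper pillar of a headset stand

### The arm

A 6-joint arm with a two-finger parallel gripper is mounted at the origin on a cart in front of the work surface, level with it; the furniture and walls round the work are solid. World frame = base frame: x ahead of the robot, y to its left, z up, the work surface at z = 0. Lengths are in mm, angles in rad, forces in N, time in s.
With the tool pointing down it reaches from about 350 to 775 mm from the base axis. Payload 7.3 kg.
Tool frame: the origin (TCP) lies midway between the tips of the shut fingers; the grasp point (between the pads) lies 19 mm behind it; z points along the fingers, y is the line along which they close (so a half turn about z gives the same grasp; the last joint's range is limited). The gripper opens to 92 mm and grips with 3 to 60 N. Pads are 19 mm wide; open, the fingers measure 130 mm over their backs; the gripper's body (75 mm by 190 mm) begins 47 mm behind the grasp point.
Start: joints at [-1.462, 0.342, 1.524, -0, 1.275, -0.146], TCP at [132.349, -508.064, 226.741] pointing down, gripper open.
Joint ranges: [-2.53, 2.53], [-0.77, 2.02], [0.04, 2.7], [-1, 4.14], [0.28, 2.66], [-3.11, 3.11]. Speed limits (rad/s): [2.57, 2.57, 3.14, 3.14, 3.14, 3.14].

### API

Orientations are given as [roll, pitch, yaw] about the fixed x, y, z axes, in that order (R = Rz(yaw) Ry(pitch) Rx(roll)).
In Python, from plant import get_obs, capture, camera_model, close_job, search_frame, regions_of, pinpoint gives the robot as it stands. The module is installed in compiled form; this text tells all that it offers.
- The arm moves only by the shell command python3 -m pendant 'ROWS'. ROWS is JSON, one flat list of numbers, 7 for each row, row after row: the shift along the tool's x, y, z in units of 30 mm (1.0 is 30 mm), then the turn, a rotation vector about the tool's x, y, z in units of 4 degrees (1.0 is 4 degrees), then the closure, from -1 (fully open) to 1 (shut), so that 0 is half open. In form: [dx, dy, dz, wx, wy, wz, gripper, dx, dy, dz, wx, wy, wz, gripper, ...]. A call has 1 to 12 rows; each row shifts and turns the commanded pose from where the row before left it, along the tool's axes as they then stand; what a row does not reach is not made up. A row lasts 1/10 s, in which the tool goes at most 50 mm and 8.59 degrees, less where a joint would pass 70% of its speed; a pose out of reach is approached as far as the arm can. A call with a number of a shift or a turn outside -1 to 1 is refused whole. A call with a gripper value outside its range is refused whole. The fingers move at their own pace and stop on an object; the grip force is fixed at half the most. Time passes only in rows, so rows that do not move let the fingers close. It gives the time, the measured TCP pose, the force, the opening and the grip force at its end, in the units of the state.
- get_obs(): the state, without advancing time (a new reading comes with each control period).
- capture(name): name is "scene" or "top" or "wrist"; returns the picture (400x640x3 uint8, red, green, blue); there is no depth.
- camera_model(name): a dict with "fov_y" (degrees; the focal length in pixels is half the picture's height over the tangent of half this angle, whatever the lens; pixels are square), "cx", "cy" (the principal point, pixels), "pose" (4x4, takes a point from camera to world coordinates). Camera axes: x right, y up, looking along -z (the intrinsics and any distortion apply to the point x, -y, -z); pixel columns grow to the right and rows downward; lengths in mm; the calibration is good to about 2 mm. A picture is of the moment at which its call begins: read the wrist's pose just before it. camera_model takes no time and is no camera call; for the wrist camera it gives the pose at the moment of the call.
- close_job(): hands the job in; it is judged then, once.
Trained networks look in the newest picture that a camera, given by its name, has taken for a name from the list of things; names that differ only in an ending like _2 or _b are one class to them, and where a whole thing is asked for, a point or a joint stands for the part that bears it (a point fixed in the world has none). Each returns a list of dicts, best first, with "score" (0 to 1); they miss things now and then, are a little off and sometimes report something else, mostly with a low value. They report only what shows in the picture. A call takes as long as a camera call. They do not tell look-alikes from the thing itself.
- search_frame(camera, thing): "location" ([column, row] in pixels, amid what is visible of it).
- regions_of(camera, thing): "pixels" (400x640 bool, what is visible of it) and "location" ([column, row] in pixels, amid what is visible of it).
- pinpoint(camera, thing): "location" ([column, row] in pixels: a listed point, or the origin of a listed thing).
The state is a dict: "time": time; "joint_positions": joint angles; "dq": joint speeds; "tau": joint torques, N m; "tool_pos": TCP position; "tcp_rot": TCP orientation; "contact_force": force on the tool from outside, world axes, zero at the start; "moment": the same for the moment, N m; "grip_width": finger opening in mm; "finger_force": force on a finger pad.
Only numpy, scipy, OpenCV 4.12 (cv2) and the standard library are available. Lean on these libraries where they do the work, as an engineer would, in place of code of your own. Each camera call takes 0.05 s, during which the arm holds its last target. There are 200 camera calls.

### The job

Put the headset stand together: lift the pillar upright out of the wooden packing block, set its tapered shank in the taper socket of the round foot and let go of it. Then, with shut fingers, tap or slowly press the top of the saddle down until the taper is locked, that is until a firm push of 20 to 25 N no longer moves it, but never push with over 30 N; leave the pillar standing locked and upright, and the other things on the desk where they are.

Things in the scene. Friction and masses are not known exactly. Their poses are not given: they have to be found in the camera images.
- pillar_grip (a point): centre of the saddle atop the loose metal pillar (125 mm tall, 0.2 to 0.32 kg). Saddle: a level bar 24 mm wide along this point's x, 64 mm long along y, 20 mm high (10 mm above and below this point), flat upright sides to grip; two ridges 4 mm high cross its top 28.5 mm from the middle, the top between them is flat. Stem below: 16 mm thick, 55 mm long. z points up along the pillar
- pillar_collar (a point): centre of the underside of the pillar's collar (disc 38 mm across, 8 mm thick, at the foot of the stem), 73 mm under pillar_grip. Below it the round taper shank: 42 mm long, 23 mm thick at the collar, 16 mm at the tip, tip edge chamfered. z points up along the pillar
- foot_mouth (a point): centre of the taper socket's mouth, level with its rim, 55 mm above the desk. In the 31 mm bore four brass spring jaws form a taper like the shank's, starting 2 to 16 mm under the rim. How deep the jaws and the floor between them are set differs each time: they catch the lowered shank with the collar 6 to 21 mm above the rim; it locks 4 to 6 mm lower (collar 1 to 15 mm above the rim). z points up
- block: light wooden packing block fixed to the desk, 80 x 80 mm and 55 mm high, origin at the middle of its underside. The pillar stands loosely in its hole (27 mm across, 46 mm deep), with the collar resting on the block's top: lift it at least 45 mm to clear
- marker: white and red marker lying on the desk, 135 mm long, 17 mm thick, origin at its middle on the desk; a bystander
- mug: low white mug, 82 x 111 mm, 68 mm high, origin at the middle of its underside; a bystander
- tape: roll of adhesive tape lying flat, 104 mm across, 25 mm high, origin at the middle of its underside; a bystander
- scissors: scissors with red handles lying flat, 199 mm long, 9 mm high, origin at the middle of the underside; a bystander
- foot: dark foot, fixed to the desk: round plate 110 mm across, 10 mm thick, with an upright boss 49 mm across that holds the socket; origin at the middle of its underside. Past the first catch the shank stays where it is driven and resists more the deeper and the faster it goes (before it locks up to 16 N at 5 mm/s, 25 N at 15 mm/s, 40 N at 50 mm/s); locked, it sits on the unyielding floor
Not all that is in view belongs to the job. Of the things shaped like the part that bears pillar_grip, the aluminium one is meant. Leave any purple look-alike of the foot alone.

How it is judged:
By the outcome, as a careful person would: the job done as asked, in the order asked, and still so for the second after the job is handed in, with the robot touching nothing.
It also fails if it takes over 58 s, if anything falls off the work surface, if the arm or the gripper's body presses on something with over 40 N, if the wrist force passes 120 N, or if a joint passes its speed limit or range.

## Working session

There is one attempt and no reset: what is moved stays moved. The work goes in short steps, Python scripts to look and compute and a shell command to move; the robot and the scene stay as the last step left them, time stands still between calls to the robot, and variables do not carry over. Pictures are saved under pics/ and viewed, at most 12 in all, crops included, and the job is handed in when it is done.

```bash
mkdir -p pics
cat > h.py <<'E'
import numpy as np,cv2
from plant import *
def show(n,f):
    im=capture(n); cv2.imwrite(f'pics/{f}.png',im[:,:,::-1]); return im
def proj(n,P,m=None):
    m=m or camera_model(n); f=200/np.tan(np.radians(m['fov_y']/2))
    p=np.linalg.inv(m['pose'])@np.append(P,1); return np.array([m['cx']+f*p[0]/-p[2], m['cy']-f*p[1]/-p[2]])
def ray(n,uv,m=None):
    m=m or camera_model(n); f=200/np.tan(np.radians(m['fov_y']/2))
    d=m['pose'][:3,:3]@np.array([(uv[0]-m['cx'])/f,-(uv[1]-m['cy'])/f,-1]); return m['pose'][:3,3],d/np.linalg.norm(d)
def atz(n,uv,z,m=None):
    o,d=ray(n,uv,m); return o+d*(z-o[2])/d[2]
E
python3 - <<'E'
from h import *
for c in ['scene','top']:
    show(c,c+'0'); m=camera_model(c); print(c,{k:(v.round(2).tolist() if hasattr(v,'round') and k=='pose' else v) for k,v in m.items()})
    for t,z in [('pillar_grip',128),('pillar_collar',55),('foot_mouth',55),('block',0),('foot',0),('mug',0),('marker',0),('tape',0),('scissors',0)]:
        for r in pinpoint(c,t): print(c,t,round(r['score'],2),np.round(r['location']),atz(c,r['location'],z).round(0))
a=cv2.imread('pics/scene0.png');cv2.imwrite('pics/s.png',a)
o=get_obs();print(o['time'],o['tool_pos'],o['tcp_rot'],o['grip_width'])
E
```

```text
scene {'fov_y': 49.072654272767, 'cx': 317.9633229803509, 'cy': 199.5182217875867, 'pose': [[-0.43, 0.38, -0.82, -529.2], [-0.9, -0.19, 0.39, 422.43], [-0.0, 0.9, 0.43, 692.93], [0.0, 0.0, 0.0, 1.0]]}
scene pillar_grip 0.82 [272. 242.] [379. 123. 128.]
scene pillar_grip 0.67 [237. 219.] [543. 166. 128.]
scene pillar_collar 0.82 [242. 241.] [542. 159.  55.]
scene pillar_collar 0.75 [272. 265.] [389. 124.  55.]
scene block 0.9 [244. 257.] [542. 156.   0.]
scene mug 0.63 [268. 220.] [731.  15.   0.]
scene marker 0.46 [301. 258.] [466.  11.   0.]
scene marker 0.22 [265. 220.] [733.  26.   0.]
scene tape 0.8 [216. 234.] [715. 200.   0.]
scene scissors 0.49 [404. 224.] [ 508. -380.    0.]
top {'fov_y': 57.70686629698803, 'cx': 316.51569287455885, 'cy': 195.29059113296705, 'pose': [[-0.11, 0.97, -0.21, 367.06], [-0.99, -0.11, 0.02, -99.83], [-0.0, 0.21, 0.98, 1055.27], [0.0, 0.0, 0.0, 1.0]]}
top pillar_grip 0.76 [231. 273.] [390. 117. 128.]
top pillar_collar 0.75 [219. 221.] [537. 159.  55.]
top pillar_collar 0.74 [237. 272.] [393. 118.  55.]
top pillar_collar 0.63 [263. 158.] [705.  23.  55.]
top foot_mouth 0.85 [364. 257.] [ 397. -228.   55.]
top foot_mouth 0.82 [348. 199.] [ 560. -205.   55.]
top block 0.69 [229. 224.] [536. 145.   0.]
top foot 0.81 [344. 203.] [ 560. -197.    0.]
top foot 0.72 [363. 261.] [ 386. -230.    0.]
top mug 0.87 [264. 157.] [727.  27.   0.]
top marker 0.34 [348. 199.] [ 571. -210.    0.]
top tape 0.94 [211. 166.] [716. 189.   0.]
top tape 0.36 [417. 212.] [ 510. -409.    0.]
top scissors 0.86 [420. 215.] [ 501. -415.    0.]
top scissors 0.42 [214. 220.] [552. 189.   0.]
1.0 [ 132.33392653 -508.07622174  226.74293441] [3.14148882e+00 2.41745577e-05 2.54774025e-01] 91.69544877588675
```

View pics/scene0.png

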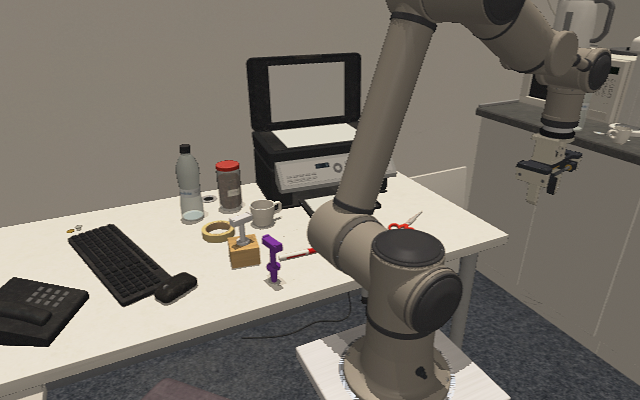

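View pics/top0.png

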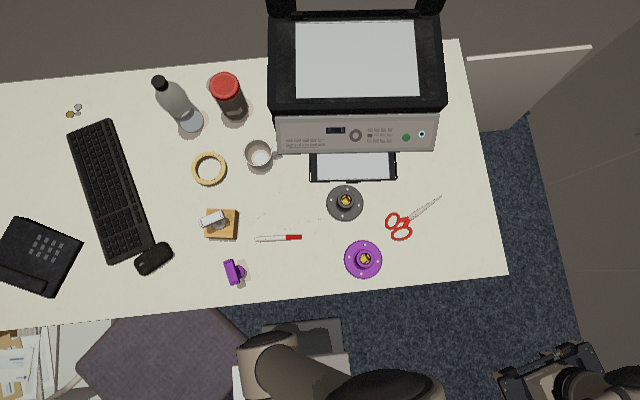

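The candidates for the pillar are the silver one in the wooden block (top 215,218) and a purple one (top 233,271). The silver one is aluminium, so it is the one meant. For the foot there is a dark one (346,202) and a purple one (363,260), and the dark one is meant. I'll confirm both in one crop.

Run:
```python
from h import *
im=capture('top')
for c in ['top','scene']:
    if c=='scene': capture(c)
    for r in regions_of(c,'pillar_grip'):
        p=r['pixels'].astype(np.uint8); print(c,r['score'],r['location'],p.sum(),cv2.boundingRect(p))
crop=np.hstack([im[190:300,170:270],im[170:280,310:410]])
cv2.imwrite('pics/crop1.png',cv2.resize(crop,None,fx=4,fy=4,interpolation=cv2.INTER_CUBIC)[:,:,::-1])
```

```text
top 0.8 [236.0, 273.2] 370 (223, 259, 22, 27)
top 0.69 [217.4, 220.5] 363 (198, 210, 28, 20)
top 0.28 [278.7, 237.0] 235 (255, 235, 47, 7)
scene 0.66 [239.0, 222.1] 378 (229, 212, 23, 34)
scene 0.56 [271.0, 254.2] 474 (261, 235, 21, 47)
```

View pics/crop1.png

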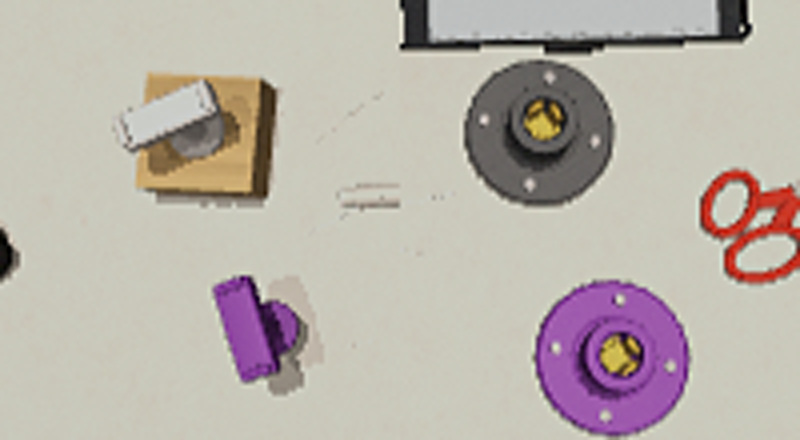

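The crop confirms it: the silver pillar stands in the wooden block and the dark foot sits beside the printer tray. Both look-alikes are purple. Next I work out the rough positions and the yaw.

Run:
```python
from h import *
f=lambda x,y:(170+x/4,190+y/4)
a=atz('top',f(125,132),138);b=atz('top',f(210,97),138);print(a,b,(a+b)/2,np.degrees(np.arctan2(*(b-a)[1::-1])), np.linalg.norm(a-b))
m=camera_model('wrist');o=get_obs();print(m['pose'].round(2),m['fov_y'],m['cx'],m['cy'])
y=o['tcp_rot'][2];d=np.array([545-132,-205+508]);print(np.cos(y)*d[0]+np.sin(y)*d[1],np.sin(y)*d[0]-np.cos(y)*d[1])
```

```text
[522.57905074 183.03899329 138.        ] [539.29272227 127.98303415 138.        ] [530.93588651 155.51101372 138.        ] -73.11296555458941 57.53699204170513
[[ 2.5000e-01  9.3000e-01  2.7000e-01  2.0394e+02]
 [-9.7000e-01  2.4000e-01  7.0000e-02 -4.9032e+02]
 [-0.0000e+00 -2.8000e-01  9.6000e-01  3.8411e+02]
 [ 0.0000e+00  0.0000e+00  0.0000e+00  1.0000e+00]] 71.49921525145606 317.7013230039413 202.03413660330202
476.0242879111375 -189.1530526285381
```

```bash
python3 -m pendant '[1,-0.4,-0.1,0,0,0,-1, 1,-0.4,-0.1,0,0,0,-1, 1,-0.4,-0.1,0,0,0,-1, 1,-0.4,-0.1,0,0,0,-1, 1,-0.4,-0.1,0,0,0,-1, 1,-0.4,-0.1,0,0,0,-1, 1,-0.4,-0.1,0,0,0,-1, 1,-0.4,-0.1,0,0,0,-1, 1,-0.4,-0.1,0,0,0,-1, 1,-0.4,-0.1,0,0,0,-1, 1,-0.4,-0.1,0,0,0,-1, 1,-0.4,-0.1,0,0,0,-1]' && python3 -m pendant '[1,-0.4,0,0,0,0,-1, 1,-0.4,0,0,0,0,-1, 1,-0.4,0,0,0,0,-1, 0.9,-0.4,0,0,0,0,-1, 0,0,0,0,0,0,-1, 0,0,0,0,0,0,-1, 0,0,0,0,0,0,-1]'
python3 - <<'E'
from h import *
o=get_obs();print(o['time'],o['tool_pos'],o['tcp_rot'],o['joint_positions'])
m=camera_model('wrist');show('wrist','w1')
for t,z in [('foot_mouth',55),('foot',0),('pillar_grip',128)]:
    for r in pinpoint('wrist',t): print(t,round(r['score'],2),np.round(r['location']),atz('wrist',r['location'],z,m).round(1))
E
```

```text
time: 2.4
tool_pos: [445.4, -277.0, 262.9]
tcp_rot: [3.141, -0.0, 0.255]
contact_force: [-0.1, 0.3, 0.4]
grip_width: 91.8
finger_force: 0.0
time: 3.1
tool_pos: [544.9, -202.6, 262.7]
tcp_rot: [3.142, 0.001, 0.254]
contact_force: [-0.3, 0.1, 0.4]
grip_width: 91.8
finger_force: 0.0
3.1 [ 544.91850405 -202.569182    262.66027817] [3.14151010e+00 5.51290064e-04 2.54224664e-01] [-4.87471276e-01  4.24054729e-01  1.29896574e+00 -4.38334609e-04
  1.41892290e+00  8.29166756e-01]
foot_mouth 0.93 [310. 279.] [ 396.2 -229.3   55. ]
foot_mouth 0.62 [320. 167.] [ 561.6 -202.    55. ]
foot 0.75 [312. 265.] [ 389.2 -233.     0. ]
foot 0.74 [317. 162.] [ 560.3 -197.8    0. ]
pillar_grip 0.78 [ 27. 242.] [405.9 103.7 128. ]
pillar_grip 0.64 [316. 162.] [ 576.5 -193.6  128. ]
pillar_grip 0.49 [431. 226.] [ 539.7 -336.   128. ]
```

View pics/w1.png

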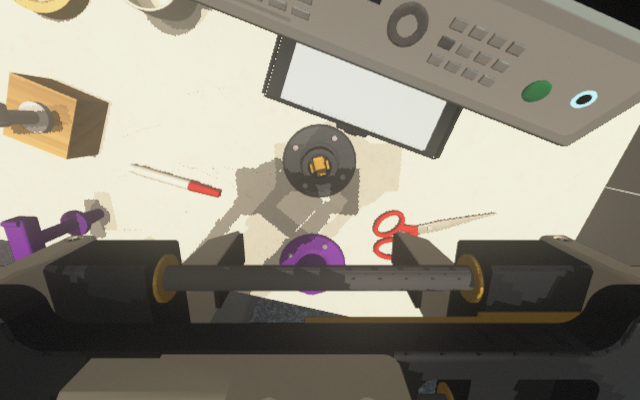

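The dark foot's mouth is at (320,165), giving world (561,-202). Now to the pillar.

```bash
python3 -m pendant '[0.2,-0.97,0,0,0,0,-1, 0.2,-0.97,0,0,0,0,-1, 0.2,-0.97,0,0,0,0,-1, 0.2,-0.97,0,0,0,0,-1, 0.2,-0.97,0,0,0,0,-1, 0.2,-0.97,0,0,0,0,-1, 0.2,-0.97,0,0,0,0,-1, 0.2,-0.97,0,0,0,0,-1, 0.2,-0.97,0,0,0,0,-1, 0.2,-0.97,0,0,0,0,-1, 0.2,-0.97,0,0,0,0,-1, 0.2,-0.97,0,0,0,0,-1]' >/dev/null&& python3 -m pendant '[0,0,0,0,0,-1,-1,0,0,0,0,0,-1,-1,0,0,0,0,0,-1,-1,0,0,0,0,0,-1,-1,0,0,0,0,0,-1,-1,0,0,0,0,0,-1,-1,0,0,0,0,0,-1,-1,0,0,0,0,0,-1,-1,0,0,0,0,0,-1,-1,0,0,0,0,0,-1,-1,0,0,0,0,0,-1,-1,0,0,0,0,0,-1,-1]'>/dev/null && python3 -m pendant '[0,0,0,0,0,-1,-1,0,0,0,0,0,-1,-1,0,0,0,0,0,-1,-1,0,0,0,0,0,-1,-1,0,0,0,0,0,-1,-1,0,0,0,0,0,-1,-1,0,0,0,0,0,-1,-1,0,0,0,0,0,-1,-1,0,0,0,0,0,-1,-1,0,0,0,0,0,-1,-1,0,0,0,0,0,-1,-1,0,0,0,0,0,0,-1]'
python3 - <<'E'
from h import *
o=get_obs();print(o['time'],o['tool_pos'],o['tcp_rot'],o['joint_positions'])
m=camera_model('wrist');show('wrist','w2')
for t,z in [('pillar_grip',128),('pillar_collar',55),('block',0)]:
    for r in pinpoint('wrist',t): print(t,round(r['score'],2),np.round(r['location']),atz('wrist',r['location'],z,m).round(1))
E
```

```text
time: 6.9
tool_pos: [527.2, 153.5, 262.9]
tcp_rot: [3.141, 0.0, 1.86]
contact_force: [0.1, 1.0, -0.2]
grip_width: 91.7
finger_force: 0.0
6.9 [527.21190335 153.52644038 262.86471393] [3.14138053e+00 1.70799362e-04 1.86028638e+00] [ 1.43862035e-01  3.61633127e-01  1.39383619e+00 -1.40606939e-04
  1.38588868e+00 -1.45602204e-01]
pillar_grip 0.91 [199. 186.] [401.4 124.7 128. ]
pillar_grip 0.56 [324. 194.] [533.1 154.1 128. ]
pillar_collar 0.56 [325. 179.] [535.4 156.6  55. ]
block 0.71 [322. 172.] [532.3 155.3   0. ]
```

View pics/w2.png

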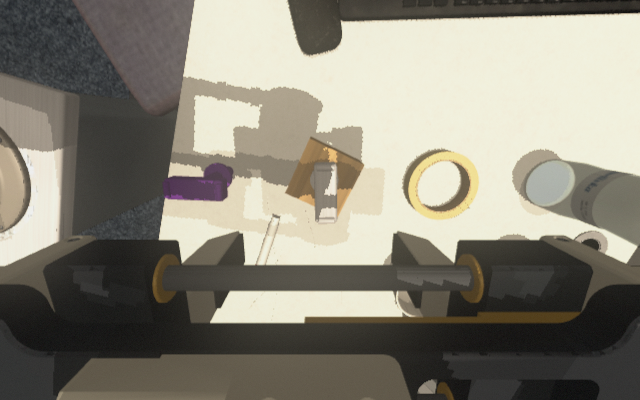

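The saddle is at (325,195), almost parallel to the image columns. I measure its edges closely.

Run:
```python
from h import *
m=camera_model('wrist');im=cv2.imread('pics/w2.png')
cv2.imwrite('pics/c2.png',cv2.resize(im[125:245,265:385],None,fx=5,fy=5,interpolation=cv2.INTER_CUBIC))
for P in [(533.5,154.5)]:
  for yaw in [1.80,1.86,1.92]:
    u=np.array([np.cos(yaw),np.sin(yaw)]);v=np.array([u[1],-u[0]])
    print(yaw,[((proj('wrist',np.append(np.array(P)+s*32*u+t*12*v,z),m)-[265,125])*5).round(0).tolist() for s in(1,-1) for t in (1,-1) for z in (142,)])
```

```text
1.8 [[368.0, 212.0], [249.0, 205.0], [344.0, 509.0], [232.0, 503.0]]
1.86 [[358.0, 208.0], [239.0, 208.0], [354.0, 507.0], [241.0, 507.0]]
1.92 [[349.0, 205.0], [230.0, 212.0], [362.0, 503.0], [250.0, 510.0]]
```

View pics/c2.png

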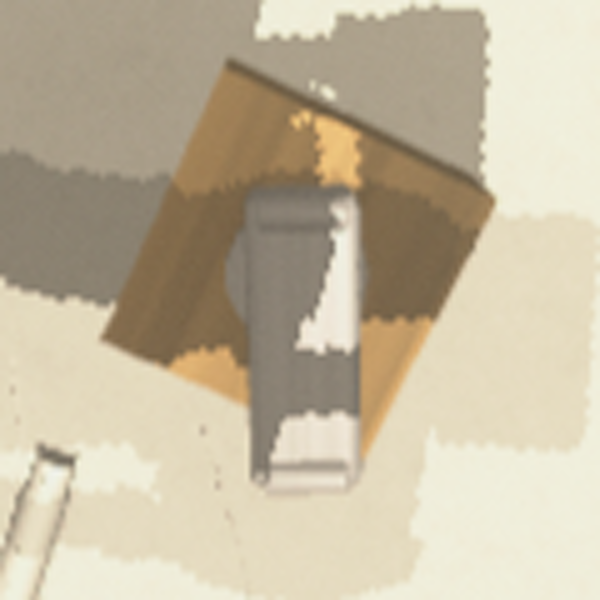

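```bash
python3 -m pendant '[0.11,0.25,0,0,0,0,-1, 0,0,1,0,0,0,-1, 0,0,1,0,0,0,-1, 0,0,1,0,0,0,-1, 0,0,0.7,0,0,0,-1, 0,0,0.7,0,0,0,-1, 0,0,0.4,0,0,0,-1, 0,0,0.3,0,0,0,-1, 0,0,0,0,0,0,-1, 0,0,0,0,0,0,-1]' && python3 -m pendant '[0,0,0,0,0,0,1, 0,0,0,0,0,0,1, 0,0,0,0,0,0,1, 0,0,0,0,0,0,1, 0,0,0,0,0,0,1, 0,0,0,0,0,0,1, 0,0,0,0,0,0,1, 0,0,0,0,0,0,1, 0,0,0,0,0,0,1, 0,0,0,0,0,0,1]'
```

```text
time: 8.1
tool_pos: [534.0, 159.5, 110.3]
tcp_rot: [3.141, 0.0, 1.86]
contact_force: [-0.9, -0.5, -0.6]
grip_width: 92.1
finger_force: 0.0
time: 9.1
tool_pos: [533.5, 159.3, 109.6]
tcp_rot: [3.142, 0.0, 1.861]
contact_force: [1.3, 0.5, -0.4]
grip_width: 23.7
finger_force: 29.8
```

```bash
python3 -m pendant '[0,0,-0.2,0,0,0,1, 0,0,-0.3,0,0,0,1, 0,0,-0.4,0,0,0,1, 0,0,-0.4,0,0,0,1, 0,0,-0.5,0,0,0,1, 0,0,-0.5,0,0,0,1, 0,0,-0.5,0,0,0,1, 0,0,-0.5,0,0,0,1, 0,0,-0.4,0,0,0,1, 0,0,-0.3,0,0,0,1, 0,0,0,0,0,0,1, 0,0,0,0,0,0,1]'
python3 - <<'E'
from h import *
o=get_obs();p=o['tool_pos'];print(o['time'],o['tcp_rot'],o['moment'])
P=p+[0,0,19]
for c in ['wrist','top','scene']:
    m=camera_model(c);show(c,'g_'+c)
    for t,d in [('pillar_grip',0),('pillar_collar',-73)]:
        for r in pinpoint(c,t): print(c,t,round(r['score'],2),np.round(r['location'],1),'expected',proj(c,P+[0,0,d],m).round(1))
# tile crops
a=cv2.imread('pics/g_wrist.png')[100:250,240:400];b=cv2.imread('pics/g_scene.png')[150:300,160:320]
cv2.imwrite('pics/g.png',cv2.resize(np.hstack([a,b]),None,fx=2.5,fy=2.5,interpolation=cv2.INTER_CUBIC))
E
```

```text
time: 10.3
tool_pos: [533.2, 159.3, 229.4]
tcp_rot: [-3.141, 0.0, 1.86]
contact_force: [0.4, 1.1, -2.5]
grip_width: 24.2
finger_force: 29.8
10.3 [-3.14106528e+00  3.72511791e-05  1.86044142e+00] [ 0.00545213 -0.08255525 -0.01334661]
wrist pillar_grip 0.75 [175.5 199.8] expected [319.4 261.3]
wrist pillar_grip 0.67 [319.4 265.1] expected [319.4 261.3]
wrist pillar_collar 0.89 [321.3 222. ] expected [318.9 217.6]
wrist pillar_collar 0.58 [205.1 186.2] expected [318.9 217.6]
top pillar_grip 0.72 [232.8 272.9] expected [196.2 210.6]
top pillar_grip 0.56 [198.5 211.4] expected [196.2 210.6]
top pillar_collar 0.63 [240.7 273.3] expected [205.9 215.6]
top pillar_collar 0.4 [204.  215.3] expected [205.9 215.6]
scene pillar_grip 0.92 [235.  181.2] expected [237.  179.3]
scene pillar_grip 0.52 [270.8 245.9] expected [237.  179.3]
scene pillar_collar 0.88 [237.4 202.9] expected [239.3 204.2]
scene pillar_collar 0.62 [272.4 266.3] expected [239.3 204.2]
```

View pics/g.png

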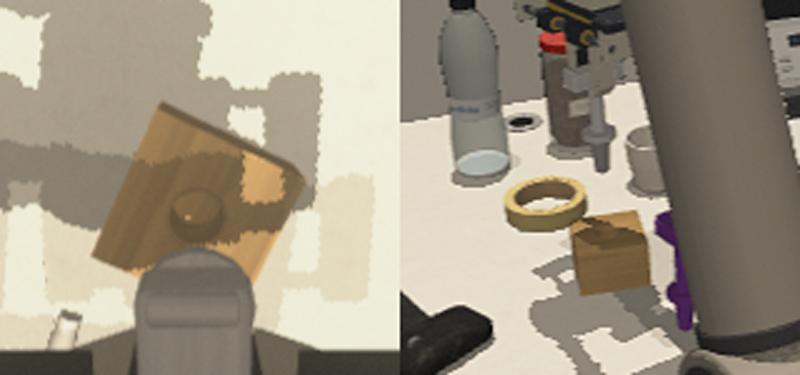

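Run:
```python
from h import *
o=get_obs();p=o['tool_pos'];y=o['tcp_rot'][2];u=np.array([np.cos(y),np.sin(y),0]);m=camera_model('wrist')
for off in (-4,-2,0,2):
    q=p+[0,0,19]+off*u
    print(off,[round(proj('wrist',q+s*u+[0,0,z],m)[1],1) for s,z in ((19,-65),(19,-73),(32,-10),(32,10),(30,14),(27,14),(27,10))])
print('hole',atz('wrist',(318.8,184.8),55,m), p)
a=cv2.imread('pics/g_wrist.png')[190:270,285:355]
cv2.imwrite('pics/g2.png',cv2.resize(a,None,fx=7,fy=7,interpolation=cv2.INTER_CUBIC))
```

```text
-4 [np.float64(202.5), np.float64(199.7), np.float64(207.5), np.float64(219.5), np.float64(226.3), np.float64(232.1), np.float64(229.0)]
-2 [np.float64(200.0), np.float64(197.2), np.float64(204.0), np.float64(215.6), np.float64(222.3), np.float64(228.2), np.float64(225.3)]
0 [np.float64(197.4), np.float64(194.8), np.float64(200.6), np.float64(211.7), np.float64(218.4), np.float64(224.3), np.float64(221.4)]
2 [np.float64(194.9), np.float64(192.3), np.float64(197.1), np.float64(207.8), np.float64(214.4), np.float64(220.3), np.float64(217.6)]
hole [533.6072748 159.7705387  55.       ] [533.41264307 159.32398725 229.47820924]
```

View pics/g2.png

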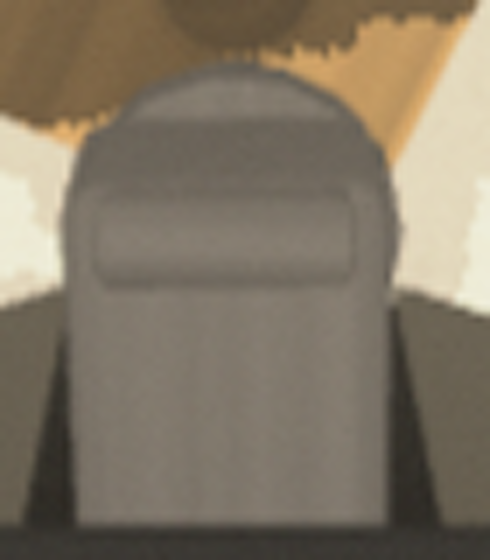

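The pillar is held upright, about 3 mm behind the grasp centre in tool x. Next I carry it over the dark foot.

```bash
python3 -m pendant '[-0.98,-0.2,0,0,0,0,1, -0.98,-0.2,0,0,0,0,1, -0.98,-0.2,0,0,0,0,1, -0.98,-0.2,0,0,0,0,1, -0.98,-0.2,0,0,0,0,1, -0.98,-0.2,0,0,0,0,1, -0.98,-0.2,0,0,0,0,1, -0.98,-0.2,0,0,0,0,1, -0.98,-0.2,0,0,0,0,1, -0.98,-0.2,0,0,0,0,1, -0.98,-0.2,0,0,0,0,1, -0.98,-0.2,0,0,0,0,1]'>/dev/null && python3 -m pendant '[0,0,0,0,0,1,1,0,0,0,0,0,1,1,0,0,0,0,0,1,1,0,0,0,0,0,1,1,0,0,0,0,0,1,1,0,0,0,0,0,1,1,0,0,0,0,0,1,1,0,0,0,0,0,1,1,0,0,0,0,0,1,1,0,0,0,0,0,1,1,0,0,0,0,0,1,1,0,0,0,0,0,1,1]'>/dev/null && python3 -m pendant '[0,0,0,0,0,1,1,0,0,0,0,0,1,1,0,0,0,0,0,1,1,0,0,0,0,0,1,1,0,0,0,0,0,1,1,0,0,0,0,0,1,1,0,0,0,0,0,1,1,0,0,0,0,0,1,1,0,0,0,0,0,1,1,0,0,0,0,0,1,1,0,0,0,0,0,1,1,0,0,0,0,0,0,1]'
python3 - <<'E'
from h import *
o=get_obs();p=o['tool_pos'];print(o['time'],p,o['tcp_rot'])
m=camera_model('wrist');show('wrist','f1')
y=o['tcp_rot'][2];u=np.array([np.cos(y),np.sin(y),0]);v=np.array([u[1],-u[0],0])
for t,z in [('foot_mouth',55),('foot',0)]:
    for r in pinpoint('wrist',t):
        q=atz('wrist',r['location'],z,m);print(t,round(r['score'],2),np.round(r['location']),q.round(1),'rel tool',(q-p)@u,(q-p)@v)
for r in pinpoint('wrist','pillar_collar'):print(r['score'],r['location'])
a=cv2.imread('pics/f1.png')[80:240,220:420]
cv2.imwrite('pics/f1c.png',cv2.resize(a,None,fx=3.75,fy=3.75,interpolation=cv2.INTER_CUBIC))
th=np.linspace(0,2*np.pi,9)[:-1]
for dx in(-3,):
  c=p*[1,1,0]+dx*u
  for R,z in((24.5,55),(55,10)): print(R,[((proj('wrist',c+[R*np.cos(t)*u[0]+R*np.sin(t)*v[0],R*np.cos(t)*u[1]+R*np.sin(t)*v[1],z],m)-[220,80])*3.75).round().astype(int).tolist() for t in th])
E
```

```text
time: 14.35
tool_pos: [565.2, -199.3, 229.6]
tcp_rot: [-3.142, 0.0, 0.254]
contact_force: [-0.1, 0.3, -3.0]
grip_width: 23.6
finger_force: 29.9
14.35 [ 565.23881275 -199.32386681  229.58715875] [-3.14157073e+00  1.53021597e-04  2.54216233e-01]
foot_mouth 0.76 [317. 189.] [ 560.7 -200.4   55. ] rel tool -4.684431282861368 -0.06585018037072159
foot_mouth 0.52 [309. 304.] [ 398.9 -230.1   55. ] rel tool -168.7019313239538 -12.032217301594988
foot 0.85 [316. 179.] [ 561.6 -198.6    0. ] rel tool -3.3026154118325026 -1.6146135871641525
0.6 [321.6, 220.6]
0.56 [56.6, 246.3]
24.5 [[365, 328], [418, 350], [440, 402], [417, 453], [365, 474], [312, 453], [290, 402], [311, 350]]
55 [[365, 222], [474, 268], [514, 374], [468, 476], [365, 516], [262, 476], [216, 375], [256, 268]]
```

View pics/f1c.png

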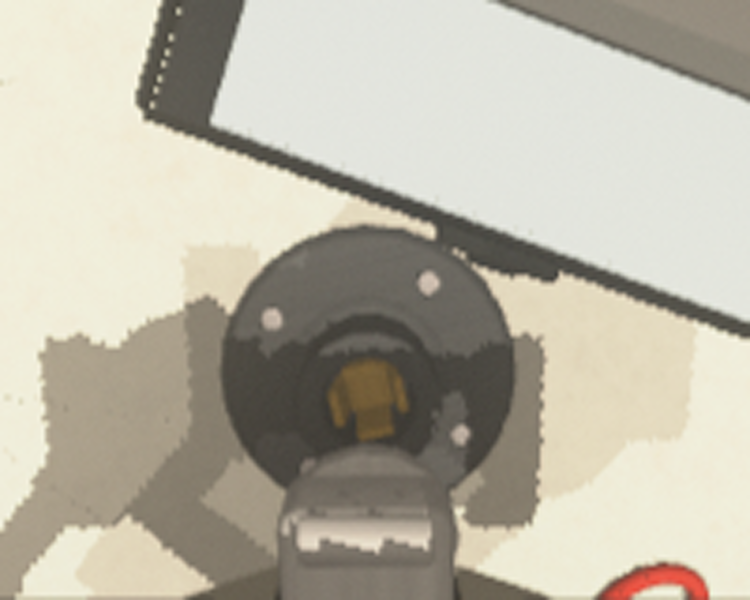

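The foot plate and jaws sit about 1.5 mm back in tool x and 1 mm to +y from the pillar axis. I make that correction and lower.

```bash
python3 -m pendant '[-0.05,0.04,0.2,0,0,0,1, 0,0,0.5,0,0,0,1, 0,0,0.6,0,0,0,1, 0,0,0.6,0,0,0,1, 0,0,0.4,0,0,0,1, 0,0,0.2,0,0,0,1, 0,0,0,0,0,0,1, 0,0,0,0,0,0,1]'
python3 -m pendant '[0,0,0.1,0,0,0,1, 0,0,0.1,0,0,0,1, 0,0,0.1,0,0,0,1,0,0,0.1,0,0,0,1, 0,0,0.1,0,0,0,1, 0,0,0,0,0,0,1]'
```

```text
time: 15.35
tool_pos: [564.5, -201.1, 155.4]
tcp_rot: [3.141, -0.001, 0.255]
contact_force: [0.2, -0.8, -2.4]
grip_width: 24.0
finger_force: 29.9
time: 15.95
tool_pos: [563.8, -200.7, 139.1]
tcp_rot: [-3.141, 0.001, 0.255]
contact_force: [-0.0, 0.6, -3.4]
grip_width: 24.0
finger_force: 29.9
```

```bash
python3 -m pendant '[0,0,0.07,0,0,0,1, 0,0,0.07,0,0,0,1, 0,0,0.07,0,0,0,1, 0,0,0,0,0,0,1]'
python3 -m pendant '[0,0,0.06,0,0,0,1, 0,0,0.06,0,0,0,1, 0,0,0,0,0,0,1]'
```

```text
time: 16.35
tool_pos: [563.9, -200.5, 133.0]
tcp_rot: [-3.141, 0.0, 0.255]
contact_force: [0.4, 2.3, -3.7]
grip_width: 23.8
finger_force: 29.9
time: 16.65
tool_pos: [564.0, -200.4, 129.6]
tcp_rot: [-3.141, 0.0, 0.255]
contact_force: [-0.6, 3.6, -1.7]
grip_width: 23.9
finger_force: 29.9
```

```bash
python3 -m pendant '[0,-0.04,0,0,0,0,1, 0,0,0,0,0,0,1, 0,0,0.05,0,0,0,1, 0,0,0,0,0,0,1]'
python3 -m pendant '[0,0,0.04,0,0,0,1, 0,0,0.04,0,0,0,1, 0,0,0,0,0,0,1]'
```

```text
time: 17.05
tool_pos: [563.9, -199.9, 128.3]
tcp_rot: [3.141, -0.0, 0.255]
contact_force: [-0.7, 1.2, -2.3]
grip_width: 23.8
finger_force: 29.9
time: 17.35
tool_pos: [563.9, -199.7, 125.8]
tcp_rot: [3.141, -0.0, 0.255]
contact_force: [0.2, 2.1, -2.5]
grip_width: 23.9
finger_force: 29.9
```

```bash
python3 -m pendant '[0,-0.03,0.04,0,0,0,1, 0,0,0.04,0,0,0,1, 0,0,0,0,0,0,1]'
python3 -m pendant '[0,0,0.04,0,0,0,1, 0,0,0.04,0,0,0,1, 0,0,0,0,0,0,1]'
```

```text
time: 17.65
tool_pos: [564.0, -199.3, 124.3]
tcp_rot: [3.14, -0.001, 0.255]
contact_force: [0.2, 1.1, 3.0]
grip_width: 23.9
finger_force: 29.9
time: 17.95
tool_pos: [564.2, -199.3, 122.4]
tcp_rot: [3.14, -0.002, 0.255]
contact_force: [-1.0, 1.1, 7.2]
grip_width: 23.9
finger_force: 29.9
```

The shank caught at TCP z about 124 and the upward force is rising. I let go and lift to look.

```bash
python3 -m pendant '[0,0,0,0,0,0,-1, 0,0,0,0,0,0,-1, 0,0,0,0,0,0,-1, 0,0,0,0,0,0,-1, 0,0,0,0,0,0,-1, 0,0,0,0,0,0,-1]'
python3 -m pendant '[0,0,-0.3,0,0,0,-1, 0,0,-0.6,0,0,0,-1, 0,0,-0.6,0,0,0,-1, 0,0,-0.6,0,0,0,-1, 0,0,-0.6,0,0,0,-1, 0,0,-0.4,0,0,0,-1, 0,0,0,0,0,0,-1,0,0,0,0,0,0,-1]'
python3 - <<'E'
from h import *
o=get_obs();p=o['tool_pos'];y=o['tcp_rot'][2];u=np.array([np.cos(y),np.sin(y),0]);v=np.array([u[1],-u[0],0])
m=camera_model('wrist');show('wrist','r1')
print(p)
for t,z in [('pillar_grip',141),('pillar_collar',68)]:
    for r in pinpoint('wrist',t):
        q=atz('wrist',r['location'],z,m);print(t,round(r['score'],2),np.round(r['location']),q.round(1),'rel tool',(q-p)@u,(q-p)@v)
capture('scene')
for t in ['pillar_grip','pillar_collar','foot_mouth']:
    for r in pinpoint('scene',t): print('scene',t,r['score'],np.round(r['location'],1))
a=cv2.imread('pics/r1.png')[100:300,200:440]
cv2.imwrite('pics/r1c.png',cv2.resize(a,None,fx=3,fy=3,interpolation=cv2.INTER_CUBIC))
for z,off in((151,-3),(155,-3)):
  print(z,[((proj('wrist',np.array([p[0],p[1],z])+(off+s)*u+t*v,m)-[200,100])*3).round().tolist() for s in(32,-32) for t in(12,-12)])
E
```

```text
time: 18.55
tool_pos: [563.5, -198.8, 121.0]
tcp_rot: [-3.142, 0.0, 0.255]
contact_force: [-0.2, -0.4, -0.1]
grip_width: 67.3
finger_force: 0.0
time: 19.35
tool_pos: [563.4, -198.7, 213.9]
tcp_rot: [-3.141, 0.0, 0.255]
contact_force: [0.2, 0.0, 0.2]
grip_width: 91.7
finger_force: 0.0
[ 563.37829357 -198.73660849  213.8580385 ]
pillar_grip 0.93 [322. 214.] [ 561.  -203.5  141. ] rel tool -3.486127081542834 4.0391464743776595
pillar_collar 0.93 [320. 193.] [ 561.6 -202.8   68. ] rel tool -2.740552879533151 3.501056680030191
pillar_collar 0.69 [ 50. 246.] [418.1  92.5  68. ] rel tool -67.19592742036127 -318.4293443504381
scene pillar_grip 0.68 [348.9 190.2]
scene pillar_grip 0.67 [270.1 243.5]
scene pillar_grip 0.39 [405.2 221.4]
scene pillar_collar 0.84 [349.1 207.5]
scene foot_mouth 0.87 [349.  214.6]
151 [[395.0, 239.0], [306.0, 240.0], [392.0, 456.0], [310.0, 456.0]]
155 [[396.0, 242.0], [305.0, 243.0], [393.0, 463.0], [309.0, 463.0]]
```

View pics/r1c.png

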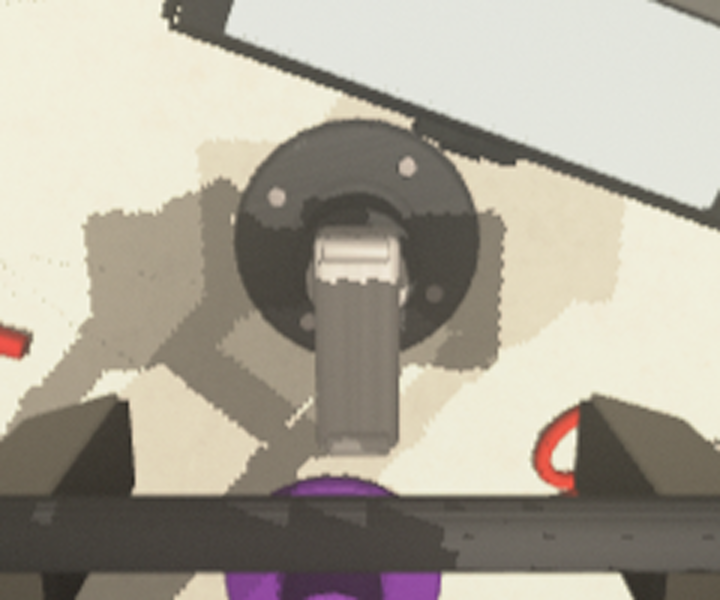

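The pillar stands upright in the dark foot, with the saddle spanning x 313–400 and y 237–452 in the crop. I close the fingers over the middle of its top.

```bash
python3 -m pendant '[-0.08,0.05,0,0,0,0,1, 0,0,0,0,0,0,1, 0,0,0,0,0,0,1, 0,0,0,0,0,0,1, 0,0,0.2,0,0,0,1, 0,0,0.5,0,0,0,1, 0,0,0.5,0,0,0,1, 0,0,0.3,0,0,0,1, 0,0,0.2,0,0,0,1, 0,0,0.1,0,0,0,1, 0,0,0,0,0,0,1, 0,0,0,0,0,0,1]'
python3 -m pendant '[0,0,0.02,0,0,0,1, 0,0,0.02,0,0,0,1, 0,0,0.02,0,0,0,1, 0,0,0.02,0,0,0,1]'
```

```text
time: 20.9
tool_pos: [561.9, -201.1, 160.6]
tcp_rot: [3.141, -0.001, 0.255]
contact_force: [0.9, 0.5, 0.4]
grip_width: 1.9
finger_force: 0.0
time: 21.3
tool_pos: [561.7, -200.9, 157.8]
tcp_rot: [3.141, -0.0, 0.255]
contact_force: [0.4, -0.3, 0.2]
grip_width: 0.4
finger_force: 0.0
```

```bash
python3 -m pendant '[0,0,0.04,0,0,0,1, 0,0,0.04,0,0,0,1, 0,0,0.04,0,0,0,1, 0,0,0.03,0,0,0,1,0,0,0,0,0,0,1]'
python3 -m pendant '[0,0,0.015,0,0,0,1, 0,0,0.015,0,0,0,1, 0,0,0.015,0,0,0,1, 0,0,0.015,0,0,0,1]'
```

```text
time: 21.8
tool_pos: [561.6, -200.8, 153.0]
tcp_rot: [-3.141, 0.0, 0.255]
contact_force: [-0.3, -0.1, -0.0]
grip_width: 0.5
finger_force: 0.0
time: 22.2
tool_pos: [561.6, -200.9, 151.4]
tcp_rot: [3.141, -0.0, 0.255]
contact_force: [-0.8, 0.0, -0.0]
grip_width: 0.5
finger_force: 0.0
```

Contact is near, so I go on at 3–5 mm/s in short calls.

```bash
for i in 1; do :; done; python3 -m pendant '[0,0,0.015,0,0,0,1, 0,0,0.015,0,0,0,1, 0,0,0.015,0,0,0,1]'|grep -E 'pos|contact'
python3 -m pendant '[0,0,0.015,0,0,0,1, 0,0,0.015,0,0,0,1]'|grep -E 'pos|contact'
python3 -m pendant '[0,0,0.015,0,0,0,1, 0,0,0.015,0,0,0,1]'|grep -E 'pos|contact'
```

```text
tool_pos: [562.1, -201.2, 150.9]
contact_force: [-0.1, -0.0, 6.0]
tool_pos: [562.3, -201.3, 150.4]
contact_force: [-0.6, 0.0, 8.7]
tool_pos: [562.5, -201.4, 150.1]
contact_force: [-1.1, 0.2, 12.3]
```

```bash
python3 -m pendant '[0,0,0.015,0,0,0,1, 0,0,0.015,0,0,0,1]'|grep -E 'pos|contact'
python3 -m pendant '[0,0,0.015,0,0,0,1, 0,0,0.015,0,0,0,1]'|grep -E 'pos|contact'
```

```text
tool_pos: [562.9, -201.6, 150.0]
contact_force: [-1.6, 0.8, 15.9]
tool_pos: [563.2, -201.8, 150.0]
contact_force: [-1.9, 0.9, 20.1]
```

```bash
python3 -m pendant '[0,0,0.012,0,0,0,1, 0,0,0.01,0,0,0,1,0,0,0,0,0,0,1]'|grep -E 'pos|contact'
python3 -m pendant '[0,0,0,0,0,0,1,0,0,0,0,0,0,1]'|grep -E 'pos|contact|rot'
```

```text
tool_pos: [563.5, -202.0, 149.9]
contact_force: [-2.4, 0.5, 21.4]
tool_pos: [563.5, -202.0, 149.9]
tcp_rot: [3.136, -0.006, 0.255]
contact_force: [-1.7, -0.3, 20.3]
```

```bash
python3 -m pendant '[0,0,0.015,0,0,0,1, 0,0,0.005,0,0,0,1,0,0,0,0,0,0,1]'|grep -E 'pos|contact'
python3 -m pendant '[0,0,0,0,0,0,1,0,0,0,0,0,0,1,0,0,0,0,0,0,1]'|grep -E 'pos|contact|rot'
python3 - <<'E'
from h import *
print(get_obs()['tool_pos'],get_obs()['contact_force'])
E
```

```text
tool_pos: [563.8, -202.2, 149.9]
contact_force: [-3.2, -0.0, 21.9]
tool_pos: [563.8, -202.2, 149.9]
tcp_rot: [3.135, -0.006, 0.255]
contact_force: [-2.2, 0.7, 24.0]
[ 563.80080657 -202.19563523  149.90243884] [-2.23556918  0.69410547 24.03580662]
```

A 24 N push no longer moves it. I lift off and check the result.

```bash
python3 -m pendant '[0,0,-0.1,0,0,0,1, 0,0,-0.2,0,0,0,1,0,0,-0.4,0,0,0,1,0,0,-0.6,0,0,0,1,0,0,-0.6,0,0,0,1,0,0,-0.4,0,0,0,1,0,0,0,0,0,0,1,0,0,0,0,0,0,1]'|grep -E 'time|pos|contact'
python3 - <<'E'
from h import *
m=camera_model('wrist');show('wrist','e1');show('scene','e2')
for t,z in [('pillar_grip',140),('pillar_collar',67),('foot_mouth',55)]:
    for r in pinpoint('wrist',t):
        print(t,round(r['score'],2),np.round(r['location']),atz('wrist',r['location'],z,m).round(1))
for t in ['pillar_grip','pillar_collar','foot_mouth']:
    for r in pinpoint('scene',t): print('scene',t,r['score'],np.round(r['location'],1))
a=cv2.imread('pics/e1.png')[100:260,220:420];b=cv2.imread('pics/e2.png')[160:240,300:400]
cv2.imwrite('pics/e.png',np.hstack([cv2.resize(a,(400,320),interpolation=cv2.INTER_CUBIC),cv2.resize(b,(400,320),interpolation=cv2.INTER_CUBIC)]))
E
```

```text
time: 25.2
tool_pos: [561.5, -200.8, 213.8]
contact_force: [-0.5, 0.5, -1.1]
pillar_grip 0.93 [319. 210.] [ 561.9 -202.8  140. ]
pillar_grip 0.56 [ 44. 130.] [572.1  28.8 140. ]
pillar_collar 0.85 [ 48. 248.] [411.3  94.1  67. ]
pillar_collar 0.8 [321. 189.] [ 564.3 -204.9   67. ]
pillar_collar 0.68 [314. 179.] [ 572.7 -194.4   67. ]
foot_mouth 0.56 [306. 310.] [ 395.4 -227.9   55. ]
scene pillar_grip 0.72 [347.1 186.9]
scene pillar_grip 0.67 [268.6 242.6]
scene pillar_collar 0.65 [345.2 208.1]
scene foot_mouth 0.87 [348.7 214.6]
```

View pics/e.png

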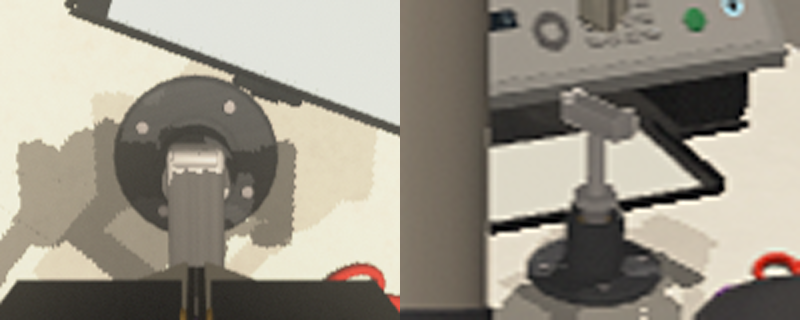

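```bash
python3 -c "
from plant import close_job
print(close_job())"
```

```text
the job is handed in; nothing more can be done
None
```

I handed the job in with the aluminium pillar standing upright in the dark foot; pressed with shut fingers, it did not move under a held push of 24 N (highest reading), and I disturbed nothing else on the desk that I could see.

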